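# Refit and lock the upper burr of the coffee grinder

### The arm

A 7-joint arm with a two-finger parallel gripper is mounted at the origin on a cart in front of the work surface, level with it; the furniture and walls round the work are solid. World frame = base frame: x ahead of the robot, y to its left, z up, the work surface at z = 0. Lengths are in m, angles in degrees, forces in N, time in s.
With the tool pointing down it reaches from about 0.425 to 0.875 m from the base axis. Payload 4.7 kg.
Tool frame: the origin (TCP) lies on the centre line of the jaws, within the pads' length; the fingertips stand 19 mm ahead of it and the grasp point (between the pads) is the TCP; z points along the fingers, y is the line along which they close (so a half turn about z gives the same grasp; the last joint's range is limited). The gripper opens to 87 mm and grips with 3 to 60 N. Pads are 19 mm wide; open, the fingers measure 117 mm over their backs; the gripper's body (75 mm by 190 mm) begins 51 mm behind the grasp point.
Start: joints at [-62.389, 18.392, -4.016, 83.108, 1.295, 78.541, -3.26], TCP at [0.293, 0.58, 0.242] pointing down, gripper open.
Joint ranges: [-163.93, 163.93], [-17.29, 119.83], [-79.2, 71.16], [3.27, 140.29], [-89.18, 269.18], [5.43, 117.66], [-154.24, 154.24]. Speed limits (degrees/s): [147.25, 147.25, 180, 180, 180, 180, 180].

### API

Orientations are given as [roll, pitch, yaw] about the fixed x, y, z axes, in that order (R = Rz(yaw) Ry(pitch) Rx(roll)).
In Python, from cell import env, imaging gives the robot as it stands.
- The arm moves only by the shell command python3 -m crank 'ROWS' [OPENING] [FORCE]. ROWS is JSON, a list of rows, each an object of numbers: "x", "y", "z": the shift along the tool's x, y, z in m; "turn": the turn about the tool's z in rad. In form: [{"x": .., "y": .., "z": .., "turn": ..}, ...]. A call has 1 to 12 rows; each row is the pose to reach, as a shift and turn from the pose commanded when the call began, along the tool's axes at that moment; what a row does not reach only later rows make up. A row lasts 1/8 s, in which the tool goes at most 62.5 mm and 10.7 degrees, less where a joint would pass 70% of its speed; a pose out of reach is approached as far as the arm can. A call with a gripper value outside its range is refused whole. OPENING is the finger opening in m, from 0 to 0.087, set as the call begins (- or left out, the last holds). The fingers move at their own pace and stop on an object; FORCE is the grip in N (left out, the last holds). Time passes only in rows, so rows that repeat a pose let the fingers close. It gives the time, the measured TCP pose, the force, the opening and the grip force at its end, in the units of the state.
- env.get_obs(): the state, without advancing time (a new reading comes with each control period).
- imaging.read_camera(name): name is "scene" or "top"; returns the picture (384x512x3 uint8, red, green, blue); there is no depth.
- imaging.get_calibration(name): a dict with "camera_matrix" (3x3 intrinsics, pixels), "position" and "attitude" of the camera in the world. Camera axes: x right, y up, looking along -z (the intrinsics and any distortion apply to the point x, -y, -z); pixel columns grow to the right and rows downward; lengths in m; the calibration is good to about 2 mm. A picture is of the moment at which its call begins. get_calibration takes no time and is no camera call.
- env.sign_off(): hands the job in; it is judged then, once.
The state is a dict: "time_s": time; "qpos": joint angles; "joint_velocities": joint speeds; "effort": joint torques, N m; "tool_pos": TCP position; "tool_rot": TCP orientation; "force": force on the tool from outside, world axes, zero at the start; "wrist_torque": the same for the moment, N m; "grip_width": finger opening in m; "grasp_force": force on a finger pad.
Only numpy, scipy, OpenCV 4.12 (cv2) and the standard library are available. Lean on these libraries where they do the work, as an engineer would, in place of code of your own. Each camera call takes 0.05 s, during which the arm holds its last target. There are 200 camera calls.

### The job

The coffee grinder has been brushed out; put its upper burr back. Pick up the burr carrier by its bar handle, feel its two lugs down through the two gaps in the grinder's collar, press it gently down against the spring and turn it clockwise about a quarter turn to the stop, then ease off so that it springs up into its locked detent, and let go. Do not lean hard on the burr at any time, and leave the other things on the worktop where they are.

Things in the scene. Friction and masses are not known exactly. Their poses are not given: they have to be found in the camera images.
- burr_carrier: Upper burr carrier, loose, 0.2 kg: steel ring 64 mm across (foot chamfered to 59) under a black disc 72 mm across, 24 to 28 mm up, topped by a bar handle. Two steel lugs stick out along its +x and -x, below the handle's ends: 10 mm wide, reaching 39 mm from the axis, 6 to 11 mm up. Origin: centre of underside; z up. Starts upright on the worktop. A half turn makes no difference.
- carrier_grip (a point): Point on the carrier's axis 50 mm above its origin, inside the black bar handle: the height at which to grip it from above. The handle is 46 mm long along the carrier's x, 12 mm thick along y with flat sides, and stands 28 to 58 mm above the carrier's origin, in line with the lugs.
- grinder: Electric coffee grinder, fixed, grey metal, 160 mm deep (x), 120 mm wide (y), body 130 mm high with a round open throat on top. Origin: on the worktop, straight below the throat's axis; x points to its back, the front (bin, dial, button) faces -x. Carrier and grinder need less than 15 N between them in a careful job; more than 30 N harms the burrs.
- throat (a point): Centre of the flat top of the collar round the throat, 162 mm up. Black knurled grind-setting collar, 93 mm across, small thumb tab in front, bore 66 mm. Two gaps half a turn apart let the lugs in: on the grinder's x axis at mid setting, but the collar stands up to 24 degrees either way (gaps and tab with it), told by no listed pose: feel or look. It is stiff; 1 Nm does not turn it.
- lip (a point): On the throat's axis at 156 mm, the level of the underside of the collar's steel lip (6 mm thick, 33 to 41 mm from the axis; the gaps are 15.4 mm wide at 36 mm). Height of the carrier's origin: 162 mm as its foot enters the bore, 156 mm with lugs lying on top of the lip, 152 mm with lugs in the gaps and resting on the seat, below 145 mm with lugs clear under the lip, 141.5 mm at the hard bottom.
- seat_top (a point): On the throat's axis at 152 mm: top of the spring seat, a steel washer 60 mm across on which the carrier's foot lands. It pushes up with 4 N at first and 0.7 N per mm more: 9 N with the lugs just clear of the lip, 11 N at the bottom. If let go under the lip short of the stop, the carrier stays there and can be taken again.
- detent (a point): On the throat's axis at 148 mm, where the carrier's origin sits when locked. Under the lip the lugs turn only clockwise (seen from above), 80 degrees or a little more from the gaps, to a firm stop. There the lip has a pocket 3 mm deep over each lug, reaching 5 degrees short of the stop, into which the spring lifts the carrier when it is let up: locked, it can no longer turn.
- hopper: Bystander: the grinder's clear bean hopper with a black lid, taken off, 116 mm across, 114 mm high. Origin: centre of the underside.
- brush: Bystander: small cleaning brush lying flat, 170 mm long along its x axis. Origin: under its middle.
- mug_a: Bystander: stoneware mug, 84 mm high. Origin: centre of the underside.
- coaster: Bystander: round wooden coaster, 94 mm across, 9 mm thick. Origin: centre of the underside.
- teaspoon: Bystander: teaspoon lying flat, 130 mm long along x. Origin: under its middle.
- jar: Bystander: clear glass jar with a white cap, 63 mm across, 99 mm high. Origin: centre of the underside.
Things that resemble listed ones, but are neither listed nor needed, are in the scene too. Leave any purple look-alike of the burr_carrier alone.

How it is judged (in metres and radians):
On the way, in this order (a step that is already met when the one before it is completed fails the run):
1. the carrier's lugs are down in the collar's gaps (z of burr_carrier in the frame of grinder below 0.154 m and horizontal distance between burr_carrier and throat below 0.004 m and angle between the x axis of burr_carrier and the x axis of grinder, either way round below 0.6 rad), for 0.1 s.
2. the carrier is pressed under the lip and turned well towards its stop (z of burr_carrier in the frame of grinder below 0.1463 m and horizontal distance between burr_carrier and throat below 0.004 m and angle between the x axis of burr_carrier and the x axis of grinder, either way round above 0.75 rad), for 0.1 s.
At the end, for the whole second after the job is handed in: The burr carrier sits level in the throat (tilt under 0.03 rad, within 4 mm of its axis), its lugs sprung up in the detent pockets (origin 146.6 to 149.5 mm above the grinder's origin), handle at least 48 degrees from the grinder's x axis, at rest and let go (z of burr_carrier in the frame of grinder between 0.1466 and 0.1495 m and horizontal distance between burr_carrier and throat below 0.004 m and angle between burr_carrier's own z axis and vertical below 0.03 rad and angle between the x axis of burr_carrier and the x axis of grinder, either way round above 0.84 rad and linear speed of burr_carrier below 0.02 m/s); the robot touches nothing.
It fails at once if the carrier and the grinder bear on each other with more than 30 N (contact force between burr_carrier and grinder above 30 N).
It fails at once if a bystander is pushed more than 25 mm (distance of any of hopper, brush, mug_a, coaster, teaspoon, jar from where it was at the start of the episode above 0.025 m).
It also fails if it takes over 72 s, if anything falls off the work surface, if the arm or the gripper's body presses on something with over 40 N, if the wrist force passes 120 N, or if a joint passes its speed limit or range.

## Working session

There is one attempt and no reset: what is moved stays moved. The work goes in short steps, Python scripts to look and compute and a shell command to move; the robot and the scene stay as the last step left them, time stands still between calls to the robot, and variables do not carry over. Pictures are saved under pics/ and viewed, at most 10 in all, crops included, and the job is handed in when it is done.

```bash
ls; mkdir -p pics
cat > h.py <<'E'
import numpy as np, cv2
from cell import env, imaging
def save(n,f):
    im=imaging.read_camera(n); cv2.imwrite(f,im[:,:,::-1]); return im
E
python3 - <<'E'
from h import *
a=save("scene","pics/s0.png");b=save("top","pics/t0.png")
for n in("scene","top"): print(imaging.get_calibration(n))
print(env.get_obs())
E
```

```text
pics
{'camera_matrix': array([[477.78624904,   0.        , 252.6234719 ],
       [  0.        , 477.78624904, 192.10851803],
       [  0.        ,   0.        ,   1.        ]]), 'position': array([ 0.06299483, -0.74310311,  1.21525218]), 'attitude': array([ 40.69212675,   0.46793443, -28.71040573])}
{'camera_matrix': array([[450.08054778,   0.        , 255.01371985],
       [  0.        , 450.08054778, 192.70431769],
       [  0.        ,   0.        ,   1.        ]]), 'position': array([0.32923704, 0.07079078, 1.32228637]), 'attitude': array([  7.32607482,   1.43660524, -91.59502369])}
{'time_s': 0.1, 'qpos': array([-62.38999168,  18.43623937,  -4.01599226,  83.1667576 ,
         1.29462823,  78.540438  ,  -3.26049538]), 'joint_velocities': array([-0.02560805, -0.17171849, -0.06233402, -0.16884622, -0.00591379,
       -0.00342672,  0.04223426]), 'effort': array([-2.52377490e-06, -4.92575741e+01, -4.05617477e-01, -3.13396382e+01,
       -6.41271751e-02,  3.95342032e-02,  8.55531061e-05]), 'tool_pos': array([0.29292422, 0.57974861, 0.24056485]), 'tool_rot': array([-1.79901776e+02,  4.84859419e-03,  1.53199433e+02]), 'force': array([-0.14049988, -0.12161713, -0.11214102]), 'wrist_torque': array([-0.03618927, -0.00998573,  0.00894001]), 'grasp_force': 0.0, 'grip_width': 0.08693871397627277}
```

View pics/s0.png

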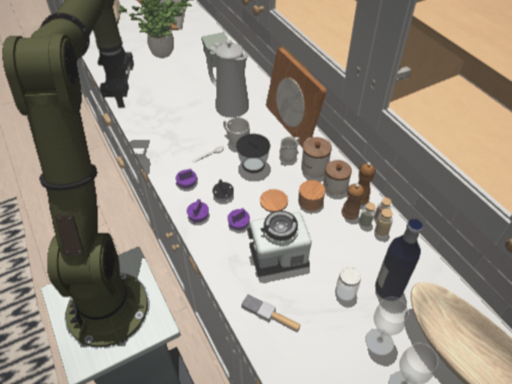

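View pics/t0.png

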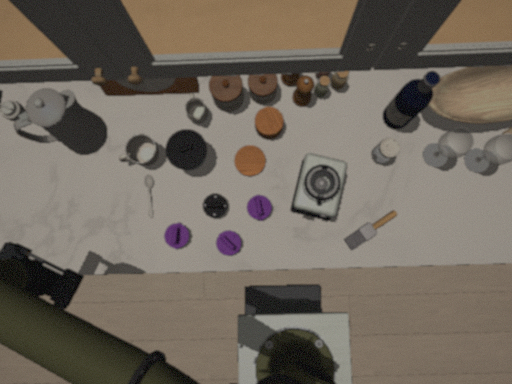

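The black carrier is at top (215,206), scene (222,190). The three discs at top (178,236), (229,243) and (260,208) are purple look-alikes, so the black one fits. The grinder throat is at top (322,182), scene (281,226). I'll confirm with one enlarged composite crop.

Run:
```python
from h import *
t=cv2.imread("pics/t0.png");s=cv2.imread("pics/s0.png")
def cr(i,x,y,r=25): return cv2.convertScaleAbs(cv2.resize(i[y-r:y+r,x-r:x+r],(300,300),interpolation=cv2.INTER_CUBIC),alpha=1.6 if i is t else 1.2)
cv2.imwrite("pics/c0.png",np.vstack([np.hstack([cr(t,215,206),cr(t,322,182)]),np.hstack([cr(s,222,190),cr(s,281,226)])]))
```

```text
(no output)
```

View pics/c0.png

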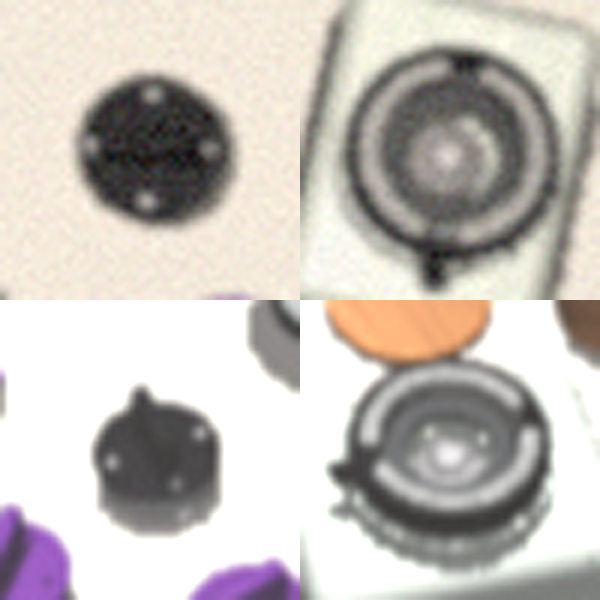

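```bash
cat >> h.py <<'E'
from scipy.spatial.transform import Rotation as Ro
def cam(n):
    c=imaging.get_calibration(n); return c["camera_matrix"],np.array(c["position"]),Ro.from_euler("xyz",c["attitude"],degrees=True).as_matrix()
def ray(n,uv,z):
    K,p,R=cam(n); uv=np.atleast_2d(uv).astype(float)
    d=np.c_[(uv[:,0]-K[0,2])/K[0,0],-(uv[:,1]-K[1,2])/K[1,1],-np.ones(len(uv))]@R.T
    return p+d*((z-p[2])/d[:,2])[:,None]
def proj(n,P):
    K,p,R=cam(n); q=(np.atleast_2d(P)-p)@R; return np.c_[K[0,2]+K[0,0]*q[:,0]/-q[:,2],K[1,2]-K[1,1]*q[:,1]/-q[:,2]]
def rect(im,n,c,z,r=.06,s=.0005):  # metric view of plane z: right=+x, down=+y
    g=np.arange(-r,r,s); X,Y=np.meshgrid(c[0]+g,c[1]+g)
    uv=proj(n,np.c_[X.ravel(),Y.ravel(),np.full(X.size,z)]).astype(np.float32).reshape(*X.shape,2)
    return cv2.remap(im,uv[...,0],uv[...,1],cv2.INTER_CUBIC),X,Y
def circ(P):  # algebraic circle fit
    A=np.c_[2*P[:,:2],np.ones(len(P))]; s=np.linalg.lstsq(A,(P[:,:2]**2).sum(1),rcond=None)[0]
    return s[:2],np.sqrt(s[2]+s[:2]@s[:2])
E
python3 - <<'E'
from h import *
im={"top":cv2.imread("pics/t0.png"),"scene":cv2.imread("pics/s0.png")}
guess={"top":(215,206),"scene":(222,186)}
for n in im:
    g=cv2.cvtColor(im[n],cv2.COLOR_BGR2GRAY).astype(np.float32)
    uv=guess[n]; c=ray(n,uv,.028)[0]
    # carrier disc: radial edges on plane z=.028
    for it in range(3):
        P=[]
        for a in np.radians(np.arange(0,360,3)):
            r=np.arange(.028,.046,.0003); q=np.c_[c[0]+r*np.cos(a),c[1]+r*np.sin(a),np.full(len(r),.028)]
            m=proj(n,q).astype(np.float32); v=cv2.remap(g,m[:,0],m[:,1],cv2.INTER_LINEAR).ravel()
            k=np.argmax(np.gradient(cv2.GaussianBlur(v[:,None],(1,9),0).ravel())); P.append(q[k,:2])
        P=np.array(P); d=np.hypot(*(P-c[:2]).T); ok=abs(d-np.median(d))<.0025
        cc,R=circ(P[ok]); c=np.r_[cc,.028]
    print(n,"carrier",c.round(4),R.round(4),ok.sum())
    W,X,Y=rect(g,n,c,.028); 
    # throat
    uv={"top":(322,181),"scene":(281,224)}[n]; t=ray(n,uv,.162)[0]
    W2,X,Y=rect(g,n,t,.162); 
    cv2.imwrite(f"pics/r_{n}.png",np.hstack([cv2.resize(W,(400,400))*1.5,cv2.resize(W2,(400,400))]).clip(0,255))
    print("throat guess",t.round(4))
E
python3 -c "
import cv2,numpy as np
cv2.imwrite('pics/r.png',cv2.resize(np.vstack([cv2.imread('pics/r_top.png'),cv2.imread('pics/r_scene.png')]),(600,600)))"
```

```text
top carrier [0.4618 0.2148 0.028 ] 0.0365 88
throat guess [ 0.5045 -0.0792  0.162 ]
scene carrier [0.4682 0.2284 0.028 ] 0.0305 51
throat guess [ 0.5031 -0.0839  0.162 ][ WARN:0@0.322] global loadsave.cpp:1063 imwrite_ Unsupported depth image for selected encoder is fallbacked to CV_8U.
```

View pics/r.png

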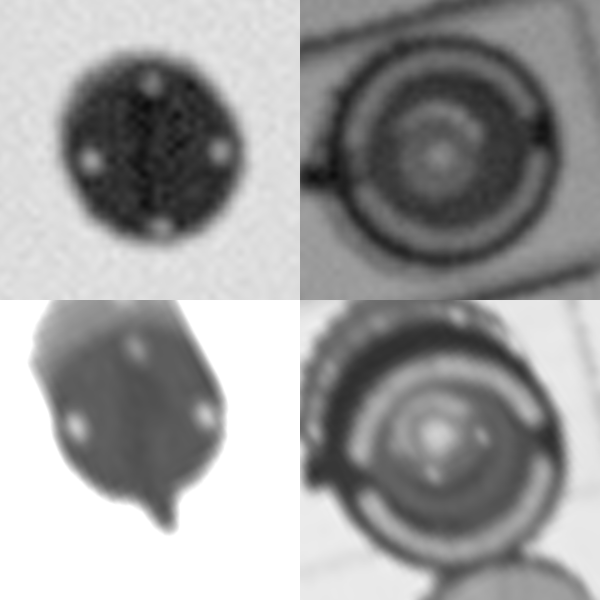

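The composite shows rectified planes at 0.4 mm/px. Upper left is the black carrier: dots (152,84)/(160,228) on the handle line and (91,160)/(219,152) across it, so it lies at about (0.464, 0.217), handle near 87°. The right side shows the collar with dark gaps at (543,130) and (345,172). I'll refine the collar fit.

```bash
cat >> h.py <<'E'
def collar(g,n,t):
    g=g.astype(np.float32); t=np.array(t[:2]); A=np.radians(np.arange(0,360,1.)); r=np.arange(.036,.0455,.0002)
    for it in range(4):
        Q=np.stack([t[0]+np.outer(np.cos(A),r),t[1]+np.outer(np.sin(A),r),np.full((len(A),len(r)),.162)],-1)
        m=proj(n,Q.reshape(-1,3)).astype(np.float32).reshape(len(A),len(r),2); V=cv2.remap(g,m[...,0],m[...,1],cv2.INTER_LINEAR)
        D=np.gradient(cv2.GaussianBlur(V,(9,1),0),axis=1); k=D.argmin(1); P=Q[np.arange(len(A)),k,:2]
        d=r[k]; ok=(abs(d-np.median(d))<.0012)&(k>2)&(k<len(r)-3); t,R=circ(P[ok])
    r=np.arange(.0345,.040,.0005); Q=np.stack([t[0]+np.outer(np.cos(A),r),t[1]+np.outer(np.sin(A),r),np.full((len(A),len(r)),.162)],-1)
    m=proj(n,Q.reshape(-1,3)).astype(np.float32).reshape(len(A),len(r),2); v=cv2.remap(g,m[...,0],m[...,1],cv2.INTER_LINEAR).mean(1)
    w=np.clip(np.median(v)*.8-v,0,None); w2=np.exp(2j*A)
    return t,R,ok.sum(),np.degrees(np.angle((w*w2).sum()))/2,v
E
python3 - <<'E'
from h import *
for n,f in(("top","t0"),("scene","s0")):
    g=cv2.imread(f"pics/{f}.png",0)
    t,R,k,a,v=collar(g,n,(.5024,-.0795)); print(n,t.round(4),R.round(4),k,"gap",round(a,1)); print(v[::6].astype(int))
    # dots
    W,X,Y=rect(g,n,(.464,.217),.028,.04)
    Wf=cv2.GaussianBlur(W,(0,0),3).astype(float)
    for d in((0,-.0288),(0,.0288),(-.0257,0),(.0257,0)):
        m=np.hypot(X-.464-d[0],Y-.217-d[1])<.006; i=np.argmax(np.where(m,Wf,0)); print("dot",X.flat[i].round(4),Y.flat[i].round(4))
E
```

```text
top [ 0.5021 -0.079 ] 0.0405 315 gap -11.5
[ 72  97 100 101 101 102 101  99 100 101 105 104 105 101 102  98 102 105
 105 100 101 101 101  98  97  99  82  58  65  69  77  99 104  99 100 103
 102 101 101 100 100  99 101  98  99 100 101  98  99  99 100  98  99 100
  96  97  82  48  37  36]
dot 0.4625 0.1875
dot 0.464 0.2515
dot 0.438 0.2185
dot 0.4895 0.215
scene [ 0.5031 -0.0814] 0.0409 303 gap -11.7
[106 143 153 151 153 157 152 153 151 149 150 150 146 152 152 148 153 151
 152 149 152 156 160 162 166 160 124  79  69  98 145 161 155 152 150 149
 155 147 144 153 155 152 146 143 156 157 157 151 148 151 154 156 155 158
 162 162 137  86  60  70]
dot 0.462 0.1865
dot 0.4615 0.251
dot 0.438 0.2185
dot 0.4905 0.214
```

```bash
python3 -m crank '[{"x":-0.03,"y":-0.025,"turn":0.12},{"x":-0.07,"y":-0.05,"turn":0.25},{"x":-0.11,"y":-0.085,"turn":0.4},{"x":-0.15,"y":-0.12,"turn":0.55},{"x":-0.19,"y":-0.15,"turn":0.7},{"x":-0.23,"y":-0.18,"turn":0.85},{"x":-0.27,"y":-0.21,"turn":1.0},{"x":-0.30,"y":-0.235,"turn":1.1,"z":0.02},{"x":-0.3163,"y":-0.2469,"turn":1.173,"z":0.05},{"x":-0.3163,"y":-0.2469,"turn":1.173,"z":0.08},{"x":-0.3163,"y":-0.2469,"turn":1.173,"z":0.08},{"x":-0.3163,"y":-0.2469,"turn":1.173,"z":0.08}]' 0.06
python3 - <<'E'
from h import *
g=cv2.imread("pics/t0.png"); h=(g.max(2)<70).astype(np.uint8); h[:120]=0;h[180:]=0;h[:,:165]=0;h[:,215:]=0
M=cv2.moments(h,True);u=[M['m10']/M['m00'],M['m01']/M['m00']];print("hopper",u,np.sqrt(M['m00']/np.pi),ray("top",u,.114))
o=env.get_obs();print(o["qpos"].round(1),o["tool_pos"].round(4),o["tool_rot"].round(2),o["force"].round(2))
save("scene","pics/s1.png");save("top","pics/t1.png")
E
```

```text
hopper [187.09345794392524, 149.2329259525521] 21.042078121745792 [[0.61180152 0.28029976 0.114     ]]
[-62.4  18.4  -4.   83.2   1.3  78.5  -3.3] [0.2929 0.5797 0.2406] [-179.9    0.   153.2] [-0.14 -0.12 -0.11]invalid input
```

```bash
python3 -m crank '[{"x":-0.03,"y":-0.025,"z":0,"turn":0.12},{"x":-0.07,"y":-0.05,"z":0,"turn":0.25},{"x":-0.11,"y":-0.085,"z":0,"turn":0.4},{"x":-0.15,"y":-0.12,"z":0,"turn":0.55},{"x":-0.19,"y":-0.15,"z":0,"turn":0.7},{"x":-0.23,"y":-0.18,"z":0,"turn":0.85},{"x":-0.27,"y":-0.21,"z":0,"turn":1.0},{"x":-0.30,"y":-0.235,"z":0.02,"turn":1.1},{"x":-0.3163,"y":-0.2469,"z":0.05,"turn":1.173},{"x":-0.3163,"y":-0.2469,"z":0.08,"turn":1.173},{"x":-0.3163,"y":-0.2469,"z":0.08,"turn":1.173},{"x":-0.3163,"y":-0.2469,"z":0.08,"turn":1.173}]' 0.06 20
python3 - <<'E'
from h import *
o=env.get_obs();print(o["qpos"].round(1),o["tool_pos"].round(4),o["tool_rot"].round(2),o["force"].round(2))
save("scene","pics/s1.png");save("top","pics/t1.png")
E
```

```text
time_s: 1.7
tool_pos: [0.4645, 0.2178, 0.1626]
tool_rot: [179.9, -0.0, 86.0]
force: [-0.5, -0.9, 0.0]
grip_width: 0.0602
grasp_force: 0.0
[-42.8   4.7  15.5 108.8  -1.4  66.5 -30.8] [0.4645 0.2178 0.1626] [ 1.7994e+02 -5.0000e-02  8.6040e+01] [-0.5  -0.9   0.03]
```

```bash
python3 -m crank '[{"x":0,"y":0,"z":0.03,"turn":0},{"x":0,"y":0,"z":0.06,"turn":0},{"x":0,"y":0,"z":0.08,"turn":0},{"x":0,"y":0,"z":0.09,"turn":0},{"x":0,"y":0,"z":0.095,"turn":0},{"x":0,"y":0,"z":0.1,"turn":0},{"x":0,"y":0,"z":0.1,"turn":0},{"x":0,"y":0,"z":0.1,"turn":0}]' 0.06 20
python3 -m crank '[{"x":0,"y":0,"z":0,"turn":0},{"x":0,"y":0,"z":0,"turn":0},{"x":0,"y":0,"z":0,"turn":0},{"x":0,"y":0,"z":0,"turn":0},{"x":0,"y":0,"z":0,"turn":0},{"x":0,"y":0,"z":0,"turn":0},{"x":0,"y":0,"z":0,"turn":0},{"x":0,"y":0,"z":0,"turn":0}]' 0.0 30
```

```text
time_s: 2.8
tool_pos: [0.4645, 0.2173, 0.0621]
tool_rot: [180.0, -0.0, 86.0]
force: [1.0, -1.1, -0.5]
grip_width: 0.0595
grasp_force: 0.0
time_s: 3.8
tool_pos: [0.4644, 0.2172, 0.0617]
tool_rot: [180.0, -0.0, 86.0]
force: [0.5, 0.4, 0.4]
grip_width: 0.0119
grasp_force: 30.0
```

```bash
python3 -m crank '[{"x":0,"y":0,"z":-0.01,"turn":0},{"x":0,"y":0,"z":-0.03,"turn":0},{"x":0,"y":0,"z":-0.07,"turn":0},{"x":0,"y":0,"z":-0.11,"turn":0},{"x":0,"y":0,"z":-0.15,"turn":0},{"x":0,"y":0,"z":-0.18,"turn":0},{"x":0,"y":0,"z":-0.19,"turn":0},{"x":0,"y":0,"z":-0.19,"turn":0}]' - 30
python3 -m crank '[{"x":-0.02,"y":0,"z":0,"turn":-0.08},{"x":-0.05,"y":0.01,"z":0,"turn":-0.22},{"x":-0.08,"y":0.015,"z":0,"turn":-0.38},{"x":-0.115,"y":0.02,"z":0,"turn":-0.54},{"x":-0.15,"y":0.03,"z":0,"turn":-0.7},{"x":-0.185,"y":0.035,"z":0,"turn":-0.86},{"x":-0.22,"y":0.045,"z":0,"turn":-1.02},{"x":-0.25,"y":0.05,"z":0,"turn":-1.18},{"x":-0.275,"y":0.055,"z":0,"turn":-1.32},{"x":-0.2936,"y":0.0592,"z":0,"turn":-1.438},{"x":-0.2936,"y":0.0592,"z":0,"turn":-1.438},{"x":-0.2936,"y":0.0592,"z":0,"turn":-1.438}]'
python3 - <<'E'
from h import *
o=env.get_obs();print(o["qpos"].round(1),o["tool_pos"].round(4),o["tool_rot"].round(2),o["force"].round(2),o["grip_width"])
s=save("scene","pics/s2.png");t=save("top","pics/t2.png")
def cr(n,r=30):
    im=cv2.imread(f"pics/{n}2.png"); u=proj({"s":"scene","t":"top"}[n],[.5026,-.08,.19])[0].astype(int); return cv2.resize(im[u[1]-r:u[1]+r,u[0]-r:u[0]+r],(400,400),interpolation=cv2.INTER_CUBIC)
cv2.imwrite("pics/c2.png",np.hstack([cr("s"),cr("t")]))
E
```

```text
time_s: 4.8
tool_pos: [0.4639, 0.2171, 0.2514]
tool_rot: [-180.0, -0.0, 86.0]
force: [0.4, -0.4, -3.2]
grip_width: 0.0114
grasp_force: 30.0
time_s: 6.3
tool_pos: [0.5021, -0.0786, 0.2505]
tool_rot: [180.0, -0.1, 168.3]
force: [0.6, -0.4, -2.6]
grip_width: 0.0116
grasp_force: 30.0
[-28.2  -0.   34.5 103.2  -0.   76.9  84.6] [ 0.5021 -0.0786  0.2505] [ 1.7999e+02 -1.2000e-01  1.6833e+02] [ 0.57 -0.41 -2.64] 0.011570897436482533
```

View pics/c2.png

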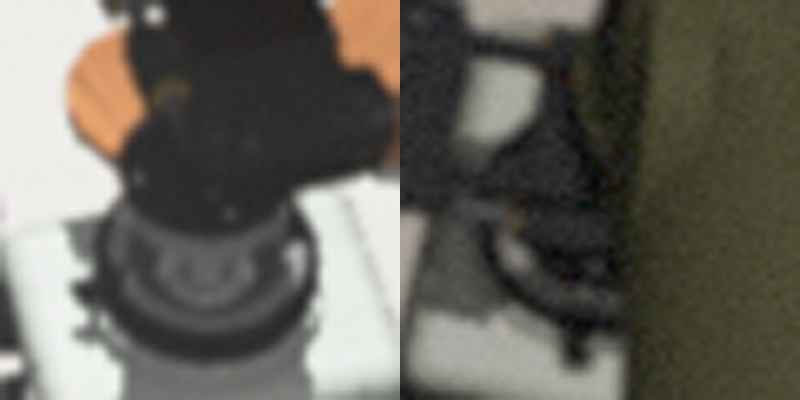

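The scene half shows the black carrier held level above the collar at (205,260). The tab at (85,290) is clear and the top view is mostly blocked by the arm, so I'll descend by feel.

```bash
python3 -m crank '[{"x":0,"y":0,"z":0.01,"turn":0},{"x":0,"y":0,"z":0.02,"turn":0},{"x":0,"y":0,"z":0.025,"turn":0},{"x":0,"y":0,"z":0.025,"turn":0},{"x":0,"y":0,"z":0.025,"turn":0},{"x":0,"y":0,"z":0.025,"turn":0}]'
python3 -m crank '[{"x":0,"y":0,"z":0.001,"turn":0},{"x":0,"y":0,"z":0.002,"turn":0},{"x":0,"y":0,"z":0.003,"turn":0},{"x":0,"y":0,"z":0.003,"turn":0},{"x":0,"y":0,"z":0.003,"turn":0}]'
```

```text
time_s: 7.15
tool_pos: [0.5029, -0.0799, 0.2269]
tool_rot: [180.0, 0.0, 168.4]
force: [-0.3, -0.5, -2.5]
grip_width: 0.0114
grasp_force: 30.0
time_s: 7.78
tool_pos: [0.5027, -0.0798, 0.2236]
tool_rot: [180.0, 0.0, 168.4]
force: [0.3, -0.1, -2.6]
grip_width: 0.012
grasp_force: 30.0
```

```bash
python3 -m crank '[{"x":0,"y":0,"z":0.001,"turn":0},{"x":0,"y":0,"z":0.002,"turn":0},{"x":0,"y":0,"z":0.002,"turn":0},{"x":0,"y":0,"z":0.002,"turn":0}]'
python3 -m crank '[{"x":0,"y":0,"z":0.001,"turn":0},{"x":0,"y":0,"z":0.002,"turn":0},{"x":0,"y":0,"z":0.002,"turn":0},{"x":0,"y":0,"z":0.002,"turn":0}]'
```

```text
time_s: 8.28
tool_pos: [0.5027, -0.0799, 0.2216]
tool_rot: [180.0, 0.0, 168.4]
force: [0.3, 0.2, -1.3]
grip_width: 0.012
grasp_force: 30.0
time_s: 8.78
tool_pos: [0.5027, -0.0801, 0.2197]
tool_rot: [-180.0, 0.0, 168.4]
force: [-0.0, -1.5, -1.6]
grip_width: 0.0117
grasp_force: 30.0
```

```bash
python3 -m crank '[{"x":0,"y":0,"z":0.001,"turn":0},{"x":0,"y":0,"z":0.002,"turn":0},{"x":0,"y":0,"z":0.002,"turn":0}]'
python3 -m crank '[{"x":0,"y":0,"z":0.001,"turn":0},{"x":0,"y":0,"z":0.0015,"turn":0},{"x":0,"y":0,"z":0.0015,"turn":0}]'
```

```text
time_s: 9.15
tool_pos: [0.5026, -0.0802, 0.2174]
tool_rot: [-180.0, 0.0, 168.4]
force: [-0.8, -2.9, -1.6]
grip_width: 0.0118
grasp_force: 30.0
time_s: 9.52
tool_pos: [0.5026, -0.0802, 0.2161]
tool_rot: [-180.0, 0.0, 168.4]
force: [-1.2, -2.7, -0.7]
grip_width: 0.0114
grasp_force: 30.0
```

```bash
python3 -m crank '[{"x":0,"y":-0.0005,"z":0,"turn":0},{"x":0,"y":-0.0008,"z":0.001,"turn":0},{"x":0,"y":-0.0008,"z":0.002,"turn":0},{"x":0,"y":-0.0008,"z":0.002,"turn":0}]'
python3 -m crank '[{"x":0,"y":0,"z":0.001,"turn":0},{"x":0,"y":0,"z":0.0015,"turn":0},{"x":0,"y":0,"z":0.0015,"turn":0}]'
```

```text
time_s: 10.02
tool_pos: [0.5025, -0.0804, 0.2139]
tool_rot: [180.0, -0.0, 168.4]
force: [-0.4, -2.3, -1.6]
grip_width: 0.0114
grasp_force: 30.0
time_s: 10.4
tool_pos: [0.5026, -0.0804, 0.2129]
tool_rot: [180.0, 0.0, 168.4]
force: [-1.8, -1.2, 3.2]
grip_width: 0.0119
grasp_force: 30.0
```

```bash
python3 -m crank '[{"x":0,"y":0,"z":0.001,"turn":0},{"x":0,"y":0,"z":0.002,"turn":0},{"x":0,"y":0,"z":0.003,"turn":0},{"x":0,"y":0,"z":0.004,"turn":0},{"x":0,"y":0,"z":0.004,"turn":0}]'
python3 -m crank '[{"x":0,"y":0,"z":0.001,"turn":0},{"x":0,"y":0,"z":0.002,"turn":0},{"x":0,"y":0,"z":0.003,"turn":0},{"x":0,"y":0,"z":0.003,"turn":0},{"x":0,"y":0,"z":0.003,"turn":0}]'
```

```text
time_s: 11.02
tool_pos: [0.5026, -0.0805, 0.2087]
tool_rot: [180.0, 0.0, 168.4]
force: [-1.2, -0.2, 5.1]
grip_width: 0.0117
grasp_force: 30.0
time_s: 11.65
tool_pos: [0.5026, -0.0804, 0.2061]
tool_rot: [180.0, 0.0, 168.4]
force: [-1.7, 0.4, 6.8]
grip_width: 0.0117
grasp_force: 30.0
```

```bash
python3 -m crank '[{"x":0,"y":0,"z":0.0008,"turn":0},{"x":0,"y":0,"z":0.0014,"turn":0},{"x":0,"y":0,"z":0.0014,"turn":0},{"x":0,"y":0,"z":0.0014,"turn":0.06},{"x":0,"y":0,"z":0.0014,"turn":0.12},{"x":0,"y":0,"z":0.0014,"turn":0.18},{"x":0,"y":0,"z":0.0014,"turn":0.24},{"x":0,"y":0,"z":0.0014,"turn":0.24}]'
python3 -c "
from cell import env;o=env.get_obs();print(o['wrist_torque'],o['tool_rot'])"
```

```text
time_s: 12.65
tool_pos: [0.5033, -0.0803, 0.205]
tool_rot: [179.9, 0.1, 154.6]
force: [-1.5, -0.4, 7.5]
grip_width: 0.0117
grasp_force: 30.0
[-0.1224573   0.28241553  0.04613427] [1.79916997e+02 9.60030546e-02 1.54630762e+02]
```

```bash
python3 -m crank '[{"x":0,"y":0,"z":0,"turn":0.08},{"x":0,"y":0,"z":0,"turn":0.16},{"x":0,"y":0,"z":0,"turn":0.24},{"x":0,"y":0,"z":0,"turn":0.32},{"x":0,"y":0,"z":0,"turn":0.4},{"x":0,"y":0,"z":0,"turn":0.48},{"x":0,"y":0,"z":0,"turn":0.56},{"x":0,"y":0,"z":0,"turn":0.64},{"x":0,"y":0,"z":0,"turn":0.72},{"x":0,"y":0,"z":0,"turn":0.8},{"x":0,"y":0,"z":0,"turn":0.8}]'
python3 -c "
from cell import env;o=env.get_obs();print(o['wrist_torque'],o['tool_rot'])"
```

```text
time_s: 14.02
tool_pos: [0.504, -0.0799, 0.2053]
tool_rot: [179.8, 0.0, 108.8]
force: [0.2, -0.0, 6.8]
grip_width: 0.0119
grasp_force: 30.0
[-0.06151991  0.0610172  -0.04299678] [1.79780230e+02 1.56102928e-02 1.08794633e+02]
```

```bash
python3 -m crank '[{"x":0,"y":0,"z":0,"turn":0.08},{"x":0,"y":0,"z":0,"turn":0.16},{"x":0,"y":0,"z":0,"turn":0.24},{"x":0,"y":0,"z":0,"turn":0.29},{"x":0,"y":0,"z":0,"turn":0.33},{"x":0,"y":0,"z":0,"turn":0.33}]'
python3 -c "
from cell import env;o=env.get_obs();print(o['wrist_torque'],o['tool_rot'])"
python3 -m crank '[{"x":0,"y":0,"z":0,"turn":0.02},{"x":0,"y":0,"z":0,"turn":0.04},{"x":0,"y":0,"z":0,"turn":0.06},{"x":0,"y":0,"z":0,"turn":0.06},{"x":0,"y":0,"z":0,"turn":0.06}]'
python3 -c "
from cell import env;o=env.get_obs();print(o['wrist_torque'],o['tool_rot'])"
```

```text
time_s: 14.78
tool_pos: [0.5044, -0.08, 0.2054]
tool_rot: [179.7, -0.0, 89.9]
force: [1.4, -0.2, 7.1]
grip_width: 0.0119
grasp_force: 30.0
[-0.13582047 -0.17239124  0.02757981] [ 1.79739791e+02 -4.84441135e-02  8.99138864e+01]
time_s: 15.4
tool_pos: [0.5045, -0.08, 0.2055]
tool_rot: [179.7, -0.1, 86.5]
force: [1.7, 0.5, 7.8]
grip_width: 0.012
grasp_force: 30.0
[-0.13109725 -0.29579956  0.18018109] [ 1.79716848e+02 -5.34145631e-02  8.65159163e+01]
```

```bash
python3 -m crank '[{"x":0,"y":0,"z":0,"turn":0.02},{"x":0,"y":0,"z":0,"turn":0.04},{"x":0,"y":0,"z":0,"turn":0.04}]'
python3 -c "
from cell import env;o=env.get_obs();print(o['wrist_torque'],o['tool_rot'])"
```

```text
time_s: 15.78
tool_pos: [0.505, -0.0801, 0.2055]
tool_rot: [179.7, -0.0, 84.3]
force: [2.7, -1.3, 5.6]
grip_width: 0.0121
grasp_force: 30.3
[-0.20242975 -0.55990722  0.48897786] [ 1.79656299e+02 -3.75597848e-02  8.42700148e+01]
```

```bash
python3 -m crank '[{"x":0,"y":0.0004,"z":0,"turn":-0.02},{"x":0,"y":0.0004,"z":-0.001,"turn":-0.03},{"x":0,"y":0.0004,"z":-0.002,"turn":-0.03},{"x":0,"y":0.0004,"z":-0.003,"turn":-0.03},{"x":0,"y":0.0004,"z":-0.003,"turn":-0.03}]'
python3 -m crank '[{"x":0,"y":0,"z":-0.0005,"turn":0},{"x":0,"y":0,"z":-0.001,"turn":0},{"x":0,"y":0,"z":-0.001,"turn":0},{"x":0,"y":0,"z":-0.001,"turn":0}]'
python3 -c "
from cell import env;o=env.get_obs();print(o['wrist_torque'],o['tool_rot'])"
```

```text
time_s: 16.4
tool_pos: [0.5047, -0.0801, 0.208]
tool_rot: [179.7, -0.0, 85.9]
force: [5.0, -0.1, 4.4]
grip_width: 0.0116
grasp_force: 30.0
time_s: 16.9
tool_pos: [0.5047, -0.0802, 0.2087]
tool_rot: [179.7, -0.0, 85.9]
force: [6.2, -0.3, 3.1]
grip_width: 0.0118
grasp_force: 30.0
[-0.05337788 -1.35956908  0.10609589] [ 1.79748352e+02 -3.80274923e-02  8.59008219e+01]
```

```bash
python3 -m crank '[{"x":0,"y":0.0005,"z":0,"turn":0},{"x":0,"y":0.001,"z":0,"turn":0},{"x":0,"y":0.0015,"z":0,"turn":0},{"x":0,"y":0.0015,"z":0,"turn":0}]'
python3 -m crank '[{"x":0,"y":0,"z":-0.0005,"turn":0},{"x":0,"y":0,"z":-0.001,"turn":0},{"x":0,"y":0,"z":-0.001,"turn":0},{"x":0,"y":0,"z":-0.001,"turn":0}]'
python3 -c "
from cell import env;o=env.get_obs();print(o['wrist_torque'],o['tool_rot'])"
```

```text
time_s: 17.4
tool_pos: [0.505, -0.0801, 0.2085]
tool_rot: [179.9, -0.1, 85.9]
force: [4.6, 0.9, 5.2]
grip_width: 0.0116
grasp_force: 30.0
time_s: 17.9
tool_pos: [0.5049, -0.0802, 0.2092]
tool_rot: [179.9, -0.0, 85.9]
force: [4.2, 0.6, 4.0]
grip_width: 0.0118
grasp_force: 30.0
[ 0.26926222 -1.22600759  0.14257103] [ 1.79928554e+02 -4.16458541e-02  8.58957994e+01]
```

```bash
python3 -m crank '[{"x":0,"y":0.0006,"z":-0.0004,"turn":0},{"x":0,"y":0.001,"z":-0.0008,"turn":0},{"x":0,"y":0.001,"z":-0.0008,"turn":0},{"x":0,"y":0.001,"z":-0.0008,"turn":0}]'
python3 -m crank '[{"x":0,"y":0,"z":0,"turn":0},{"x":0,"y":0,"z":0,"turn":0}]' 0.015 3
python3 -c "
from cell import env;o=env.get_obs();print(o['wrist_torque'],o['tool_rot'])"
```

```text
time_s: 18.4
tool_pos: [0.5051, -0.0802, 0.2096]
tool_rot: [-179.9, -0.0, 85.9]
force: [3.3, 3.5, 0.4]
grip_width: 0.0116
grasp_force: 30.0
time_s: 18.65
tool_pos: [0.5039, -0.0818, 0.2091]
tool_rot: [-179.8, 0.1, 85.8]
force: [-0.2, -0.2, -0.4]
grip_width: 0.0151
grasp_force: 0.0
[-0.08464626  0.03268911  0.04399202] [-1.79802005e+02  6.79825089e-02  8.58155598e+01]
```

```bash
python3 -m crank '[{"x":0,"y":0,"z":0,"turn":0},{"x":0,"y":0,"z":0,"turn":0},{"x":0,"y":0,"z":0,"turn":0},{"x":0,"y":0,"z":-0.01,"turn":0},{"x":0,"y":0,"z":-0.03,"turn":0},{"x":0,"y":0,"z":-0.07,"turn":0},{"x":0,"y":0,"z":-0.11,"turn":0},{"x":0.05,"y":0,"z":-0.13,"turn":0},{"x":0.1,"y":0,"z":-0.14,"turn":0},{"x":0.15,"y":0,"z":-0.14,"turn":0},{"x":0.2,"y":0,"z":-0.14,"turn":0},{"x":0.25,"y":0,"z":-0.14,"turn":0}]' 0.045 5
python3 - <<'E'
from h import *
s=save("scene","pics/s3.png");t=save("top","pics/t3.png")
def cr(n,r=25):
    im=cv2.imread(f"pics/{n}3.png"); u=proj({"s":"scene","t":"top"}[n],[.5026,-.08,.176])[0].astype(int); return cv2.convertScaleAbs(cv2.resize(im[u[1]-r:u[1]+r,u[0]-r:u[0]+r],(400,400),interpolation=cv2.INTER_CUBIC),alpha=1.5)
cv2.imwrite("pics/c3.png",np.hstack([cr("s"),cr("t")]))
for n,f in(("top","t3"),("scene","s3")):
    g=cv2.imread(f"pics/{f}.png",0); t=ray(n,proj(n,[.5026,-.08,.176])[0],.176)[0]
    W,X,Y=rect(g,n,(.5035,-.08),.176,.05); cv2.imwrite(f"pics/r3_{n}.png",cv2.convertScaleAbs(cv2.resize(W,(400,400)),alpha=2 if n=="top" else 1.3))
cv2.imwrite("pics/r3.png",np.hstack([cv2.imread("pics/r3_top.png"),cv2.imread("pics/r3_scene.png")]))
E
```

```text
time_s: 20.15
tool_pos: [0.5234, 0.1701, 0.351]
tool_rot: [179.9, -0.0, 85.9]
force: [0.0, -1.2, -0.6]
grip_width: 0.0452
grasp_force: 0.0
```

View pics/c3.png

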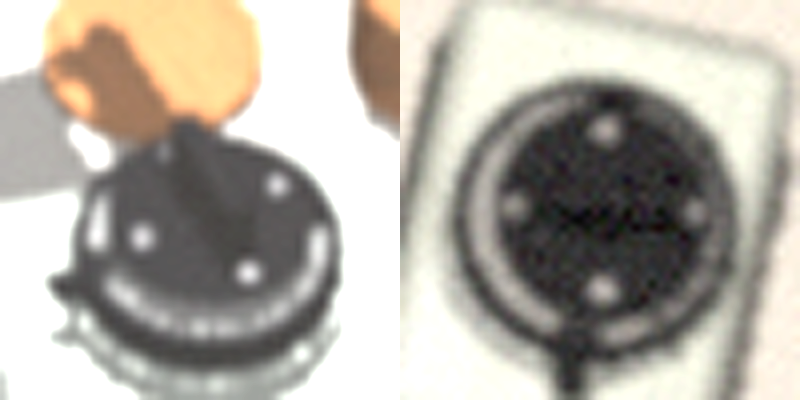

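View pics/r3.png

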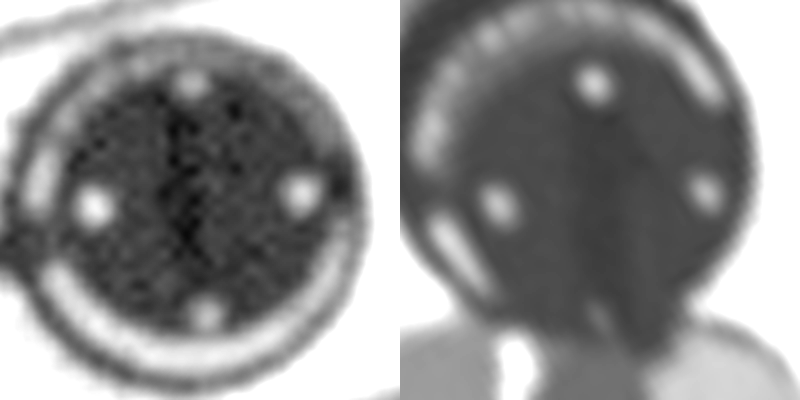

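Both views show the disc level and centred in the collar. The dots at top (95,207)/(301,195) and scene (98,206)/(305,194) coincide on the 0.176 m plane. The handle is at 86°, so the carrier origin is about 148 mm up, in the detent. The arm is clear.

```bash
python3 -c "
from cell import env;print(env.sign_off())"
```

```text
the job is handed in; nothing more can be done
None
```

The burr carrier is back in the grinder and handed in: turned about 82° from the gaps to the stop, sprung up to about 148 mm in its detent, and let go. The job took about 20 s; the highest force read at the wrist was about 8 N, no bystander was knowingly touched, and sign-off returned no verdict.

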